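Seat the spin-painting platter and switch the turntable to slow

TASK

The platter of the spin-painting turntable is riding up on the driving lugs of its shaft: turn it by its hub until its keyways drop over the lugs and it sits fully down and level. Then press the green key all the way, so that it stays latched down and the red stop key pops up; do not press the green key before the platter is down, do not press the yellow or blue key at all, and leave the other things on the table where they are.

Things in the scene. Friction and masses are not known exactly. Their poses are not given: they have to be found in the camera images.
- spinner: Turntable's grey housing, fixed to the table, 216 x 182 mm, 45 mm high. Origin: centre of its underside, on the table. Its +x points from the key row to the platter, z up. The four keys stand in a row along y at x = -85 mm, 38 mm apart (y = +57, +19, -19, -57 mm; which colour stands where varies). The shaft stands at x = +38 mm, y = 0.
- shaft_foot (a point): Point on the upright shaft's axis, 55 mm over the table, on the collar on which the hub rests when fully down; axes as the housing's. Shaft 14 mm thick, top 93 mm over the table; at its foot three round-topped lugs, 6 mm wide, 9 mm high, reaching 15.5 mm from the axis, at 0 and +-120 degrees from the housing's +x (red lines on the shaft's top show their directions).
- platter: Loose white platter, 136 mm wide, 6 mm thick, 0.28 kg; round hub to grip, 46 mm wide, its top 34 mm over the underside. Origin: centre of underside, z up. Bore has 1 mm play on the shaft and three 9 mm keyways at 0, +-120 degrees from its own x (red marks). It starts riding on the lugs, 64 mm over the table; let go within 0.1 rad of the lugs' directions, it drops 9 mm by its weight.
- key_red_top (a point): Centre of the top of the red stop key, 28 x 28 mm; 63 mm over the table when up, 55 mm when latched. Latched down at the start. Keys move straight down.
- key_green_top (a point): Centre of the top of the green (slow) key, same size and heights; up at the start.
- key_yellow_top (a point): Centre of the top of the yellow key, same size and heights; up at the start.
- key_blue_top (a point): Centre of the top of the blue key, same size and heights; up at the start.
- key_red (a joint): How far the red key is down, m: 0 up, about 0.008 latched, 0.011 bottom stop. Softly sprung: under 1 N at the top, about 2 N at most on the way; clearly more means the bottom stop is reached. A key pushed past 0.008 is caught there and stays; pushing any key half way releases the one that was latched.
- key_green (a joint): The same for the green key.
- key_yellow (a joint): The same for the yellow key.
- key_blue (a joint): The same for the blue key.
- ink_blue: Square dark blue ink bottle, 38 x 38 x 52 mm, a bystander; origin at the centre of its underside.
- pot_blue: Small pigment pot with white cap, 40 mm across and 41 mm high, a bystander; origin at the centre of its underside.
- tube_t: Teal paint tube lying down, 48 x 154 x 36 mm, a bystander; origin at the centre of its underside.
- clip: Grey bulldog clip, 42 x 29 x 27 mm, a bystander; origin at the centre of its underside.

How it is judged:
By the outcome, as a careful person would: the job done as asked, in the order asked, and still so for the second after the job is handed in, with the robot touching nothing.
It also fails if it takes over 45 s, if anything falls off the work surface, if the arm or the gripper's body presses on something with over 40 N, if the wrist force passes 120 N, or if a joint passes its speed limit or range.

ROBOT

A 6-joint arm with a two-finger parallel gripper is mounted at the origin on the work surface; the furniture and walls round the work are solid. World frame = base frame: x ahead of the robot, y to its left, z up, the work surface at z = 0. Lengths are in m, angles in rad, forces in N, time in s.
With the tool pointing down it reaches from about 0.3 to 0.875 m from the base axis. Payload 6.4 kg.
Tool frame: the origin (TCP) lies midway between the tips of the shut fingers; the grasp point (between the pads) lies ctrl.grasp_offset behind it (ctrl.grasp_offset is the distance from the TCP to the grasp point, in m); z points along the fingers, y is the line along which they close (so a half turn about z gives the same grasp; the last joint's range is limited). The gripper opens to 85 mm and grips with 20 to 120 N. Pads are 22 mm wide; open, the fingers measure 114 mm over their backs; the gripper's body (76 mm by 85 mm) begins 54 mm behind the grasp point. The pads swing forward as they close: fully open they stand 13 mm farther back than shut.
Start: joints at [-1.356, 0.181, 1.607, -0, 1.354, -0.206], TCP at [0.235, -0.525, 0.199] pointing down, gripper open.
Joint ranges: [-2.99, 2.99], [-0.89, 2.07], [0.3, 2.58], [-1.14, 4.28], [0, 2.63], [-3.12, 3.12]. Speed limits (rad/s): [2.57, 2.57, 3.01, 3.14, 3.14, 3.14].

INTERFACE

Orientations are given as [roll, pitch, yaw] about the fixed x, y, z axes, in that order (R = Rz(yaw) Ry(pitch) Rx(roll)).
In Python, from rig import status, eyes, order, ctrl gives the robot as it stands.
- The arm moves only by the tool carry_out, never from a script. Its argument "moves" is one flat list of numbers, 4 for each row, row after row: the shift along the tool's x, y, z in m, then the turn about the tool's z in rad. In form: [x, y, z, roll, x, y, z, roll, ...]. A call has 1 to 20 rows; each row is the pose to reach, as a shift and turn from the pose commanded when the call began, along the tool's axes at that moment; what a row does not reach only later rows make up. A row lasts 1/10 s, in which the tool goes at most 50 mm and 8.59 degrees, less where a joint would pass 70% of its speed; a pose out of reach is approached as far as the arm can. A call with a gripper value outside its range is refused whole. "gripper" is the finger opening in m, from 0 to 0.0854, set as the call begins (left out, the last holds). The fingers move at their own pace and stop on an object; the grip force is fixed at half the most. Time passes only in rows, so rows that repeat a pose let the fingers close. It gives the time, the measured TCP pose, the force, the opening and the grip force at its end, in the units of the state.
- status.state(): the state, without advancing time (a new reading comes with each control period).
- eyes.read_camera(name): name is "side" or "top"; returns a dict with "color" (384x512x3 uint8, red, green, blue), "camera_matrix" (3x3 intrinsics, pixels), "world_to_cam" (4x4, takes a point from world to camera coordinates). Camera axes: x right, y up, looking along -z (the intrinsics and any distortion apply to the point x, -y, -z); pixel columns grow to the right and rows downward; lengths in m; the calibration is good to about 2 mm. A picture is of the moment at which its call begins. There is no depth.
- order.sign_off(): hands the job in; it is judged then, once.
Trained networks look in a picture, given as the dict that the camera call returned (one of the last four; its "shot" number tells which), for a name from the list of things; names that differ only in an ending like _2 or _b are one class to them, and where a whole thing is asked for, a point or a joint stands for the part that bears it (a point fixed in the world has none). Each returns a list of dicts, best first, with "score" (0 to 1); they miss things now and then, are a little off and sometimes report something else, mostly with a low value. They report only what shows in the picture. A call takes as long as a camera call.
- eyes.look_for(label, picture): "xyz" ([x, y, z] in m, in world coordinates, good to about 4 mm: the middle of the surface that is visible of it).
- eyes.masks_of(label, picture): "region" (384x512 bool, what is visible of it).
The state is a dict: "time_s": time; "joints": joint angles; "joint_vel": joint speeds; "joint_torque": joint torques, N m; "eef_pos": TCP position; "tcp_rot": TCP orientation; "force": force on the tool from outside, world axes, zero at the start; "ft_torque": the same for the moment, N m; "grip_width": opening from 0.0 (shut) to 1.0 (fully open); "finger_force": force on a finger pad.
Only numpy, scipy, OpenCV 4.12 (cv2) and the standard library are available. Lean on these libraries where they do the work, as an engineer would, in place of code of your own. Each camera call takes 0.05 s, during which the arm holds its last target. There are 200 camera calls.

## Working session

There is one attempt and no reset: what is moved stays moved. The work goes in short steps, Python scripts to look and compute and a tool call to move; the robot and the scene stay as the last step left them, time stands still between calls to the robot, and variables do not carry over. Pictures are saved under pics/ and viewed, at most 10 in all, crops included, and the job is handed in when it is done.

Besides the shell and the picture viewer there is one more tool, called after "Emit:" in YAML: its name, and indented under it one key for each argument. carry_out: Moves the arm, as the interface text tells. Its arguments: {"type":"object","properties":{"moves":{"type":"array"},"gripper":{"type":"number"}},"required":["moves"]}

```bash
mkdir -p pics
cat > h.py <<'E'
import numpy as np, cv2
from rig import status, eyes, order, ctrl
def proj(P,pic):
    c=pic["world_to_cam"]@np.append(P,1); q=pic["camera_matrix"]@np.array([c[0],-c[1],-c[2]]); return q[:2]/q[2]
def ray(u,v,z,pic):
    W=np.array(pic["world_to_cam"]);R=W[:3,:3];o=-R.T@W[:3,3]
    d=np.linalg.inv(pic["camera_matrix"])@np.array([u,v,1]); d=R.T@np.array([d[0],-d[1],-d[2]])
    return o+d*(z-o[2])/d[2]
def save(pic,n): cv2.imwrite("pics/"+n,pic["color"][:,:,::-1])
E
python3 - <<'E'
from h import *
t=eyes.read_camera("top");s=eyes.read_camera("side");np.set_printoptions(precision=4,suppress=True)
cv2.imwrite("pics/a.png",np.hstack([cv2.resize(t["color"],(512,384))])[:,:,::-1]);save(s,"b.png")
for l in ["spinner","platter","key_red_top","key_green_top","key_yellow_top","key_blue_top","ink_blue","pot_blue","tube_t","clip"]:
    print(l,[[(np.round(d["xyz"],3).tolist(),round(d["score"],2)) for d in eyes.look_for(l,p)[:2]] for p in (t,s)])
st=status.state();print(st["eef_pos"],st["tcp_rot"],ctrl.grasp_offset)
for p in(t,s): W=np.array(p["world_to_cam"]);print(-W[:3,:3].T@W[:3,3])
E
```

```text
spinner [[([0.483, -0.266, 0.043], 0.91)], [([0.498, -0.348, 0.04], 0.88)]]
platter [[([0.557, -0.293, 0.069], 0.8)], [([0.558, -0.309, 0.072], 0.75)]]
key_red_top [[([0.435, -0.281, 0.055], 0.71)], [([0.434, -0.29, 0.056], 0.72)]]
key_green_top [[([0.424, -0.32, 0.062], 0.76), ([0.517, 0.104, 0.037], 0.55)], [([0.424, -0.328, 0.062], 0.53)]]
key_yellow_top [[([0.44, -0.243, 0.069], 0.52)], [([0.444, -0.251, 0.062], 0.69)]]
key_blue_top [[([0.452, -0.212, 0.064], 0.65)], [([0.455, -0.217, 0.063], 0.46)]]
ink_blue [[([0.431, 0.061, 0.028], 0.52)], [([0.44, 0.061, 0.029], 0.52)]]
pot_blue [[([0.424, -0.321, 0.063], 0.61), ([0.514, 0.1, 0.036], 0.59)], []]
tube_t [[([0.606, 0.102, 0.018], 0.59)], [([0.629, 0.054, 0.028], 0.55)]]
clip [[([0.613, -0.06, 0.02], 0.71), ([0.516, 0.099, 0.034], 0.63)], [([0.612, -0.066, 0.016], 0.51)]]
[ 0.2349 -0.5249  0.1987] [ 3.1416 -0.      0.4208] 0.0187
[ 0.3316 -0.1141  0.9688]
[ 0.5329 -0.7415  0.65  ]
```

View pics/a.png

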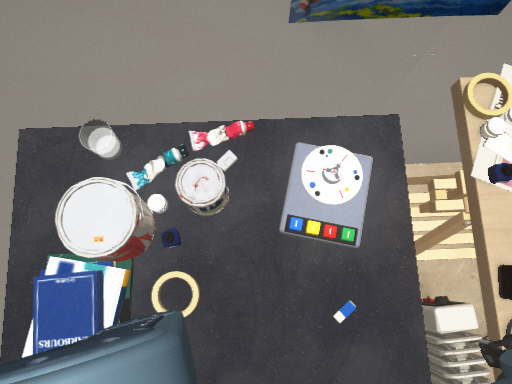

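View pics/b.png

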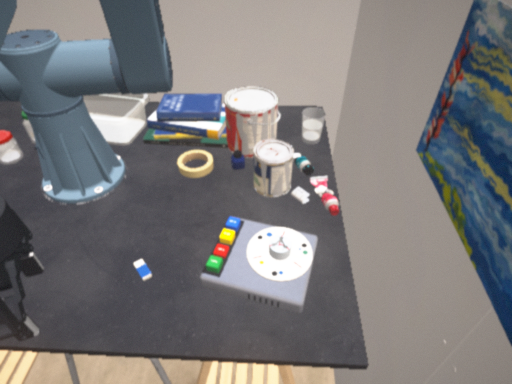

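Top view: the platter is at about (333,175), with the keys from blue (297,224) to green (347,235). The side view shows the same layout, with the platter hub at (280,247). I'll zoom in on the hub marks.

Run:
```python
from h import *
t=eyes.read_camera("top");s=eyes.read_camera("side")
a=cv2.resize(t["color"][135:250,275:380],None,fx=5,fy=5,interpolation=2)
cv2.imwrite("pics/c.png",a[:,:,::-1])
b=cv2.resize(s["color"][210:305,200:325],None,fx=6,fy=6,interpolation=2)
cv2.imwrite("pics/d.png",b[:,:,::-1])
np.savez("cams.npz",tK=t["camera_matrix"],tW=t["world_to_cam"],sK=s["camera_matrix"],sW=s["world_to_cam"])
# color blobs keys
for p in(t,s):
  for l,z in(("key_red_top",.055),("key_green_top",.063),("key_yellow_top",.063),("key_blue_top",.063)):
    m=eyes.masks_of(l,p)
    if m:
      v,u=np.nonzero(m[0]["region"]);print(l,len(u),ray(u.mean(),v.mean(),z,p).round(4))
  m=eyes.masks_of("platter",p)[0]["region"];v,u=np.nonzero(m);h=cv2.convexHull(np.c_[u,v].astype(np.int32));e=cv2.fitEllipse(h);print(e, ray(*e[0],.070,p).round(4))
```

```text
key_red_top 164 [ 0.434  -0.2837  0.055 ]
key_green_top 171 [ 0.4237 -0.3185  0.063 ]
key_yellow_top 207 [ 0.4435 -0.2464  0.063 ]
key_blue_top 172 [ 0.4511 -0.2096  0.063 ]
((331.7132263183594, 174.3849334716797), (58.260528564453125, 61.356536865234375), 113.45069885253906) [ 0.5565 -0.2947  0.07  ]
key_red_top 179 [ 0.4353 -0.2898  0.055 ]
key_green_top 212 [ 0.4255 -0.3312  0.063 ]
key_yellow_top 193 [ 0.444  -0.2573  0.063 ]
key_blue_top 162 [ 0.4533 -0.2214  0.063 ]
((279.25189208984375, 254.33421325683594), (53.83517837524414, 65.24173736572266), 94.1499252319336) [ 0.5573 -0.3051  0.07  ]
```

View pics/c.png

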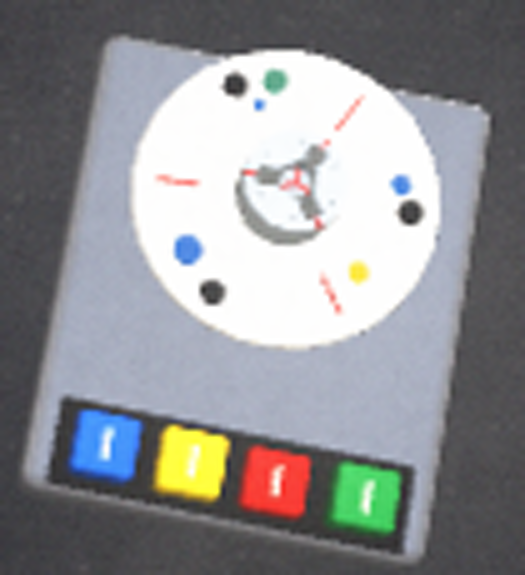

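View pics/d.png

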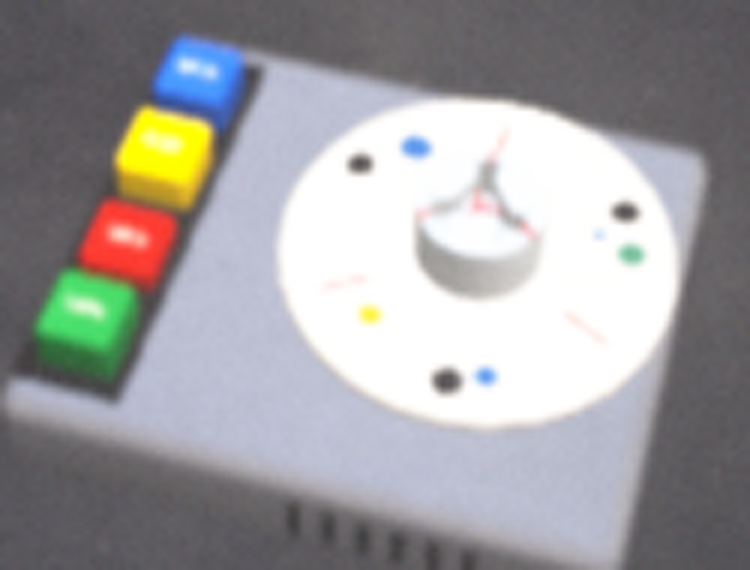

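Picture c: keyway marks run (362,97)-(328,144), (157,178)-(197,183) and (322,277)-(340,313). The top-face corners are about (118,38) and (490,108). Picture d shows the same marks at (507,130), (345,283) and (585,328).

Run:
```python
from h import *
c=np.load("cams.npz")
T=dict(camera_matrix=c["tK"],world_to_cam=c["tW"]);S=dict(camera_matrix=c["sK"],world_to_cam=c["sW"])
f=lambda x,y,z:ray(275+(x+.5)/5-.5,135+(y+.5)/5-.5,z,T)[:2]
g=lambda x,y,z:ray(200+(x+.5)/6-.5,210+(y+.5)/6-.5,z,S)[:2]
A=lambda d:np.degrees(np.arctan2(d[1],d[0]))
for h,M in((f,[(328,144,362,97),(197,183,157,178),(322,277,340,313)]),(g,[(497,155,507,130),(367,278,323,288),(566,315,604,342)])):
    P=[(h(a,b,.07),h(a2,b2,.07)) for a,b,a2,b2 in M]
    ang=[A(q-p) for p,q in P]; print("line angs",ang,"mod120",[a%120 for a in ang])
    # centre: least squares intersection
    N=[];r=[]
    for p,q in P:
        d=(q-p)/np.linalg.norm(q-p);n=np.array([-d[1],d[0]]);N.append(n);r.append(n@p)
    C=np.linalg.lstsq(np.array(N),np.array(r),rcond=None)[0];print("centre",C,[A((p+q)/2-C)%120 for p,q in P])
print("housing edges yaw", A(f(118,38,.045)-f(490,108,.045))-90, A(f(118,38,.045)-f(30,475,.045)),A(f(490,108,.045)-f(420,555,.045)))
print("keys yaw top",A(f(108,441,.063)-f(368,497,.063))-90,"side",A(g(205,60,.063)-g(90,297,.063))-90, "green",f(368,497,.063),g(90,297,.063))
print("side edge",A(g(703,155,.045)-g(270,50,.045)))
```

```text
line angs [np.float64(-38.79484742776042), np.float64(80.32389393099571), np.float64(-158.2729419196244)] mod120 [np.float64(81.20515257223957), np.float64(80.32389393099571), np.float64(81.7270580803756)]
centre [ 0.55726454 -0.2947827 ] [np.float64(79.43600099512737), np.float64(78.64735872693507), np.float64(80.0212283878092)]
line angs [np.float64(72.8356904434688), np.float64(-161.6586623168887), np.float64(-39.691966745725914)] mod120 [np.float64(72.8356904434688), np.float64(78.3413376831113), np.float64(80.30803325427408)]
centre [ 0.55306524 -0.29744136] [np.float64(75.24751956944179), np.float64(81.36567295697574), np.float64(82.63490837483855)]
housing edges yaw -13.51129019106422 -14.369771826736557 -14.146913819939416
keys yaw top -14.563022831924698 side -14.430921284941192 green [ 0.42460903 -0.3211107 ] [ 0.42559472 -0.31832235]
side edge -15.234367620105285
```

Emit:
carry_out:
  moves: [0.04,-0.008,0,0,0.08,-0.016,0,0,0.12,-0.024,0,0,0.16,-0.032,0,0,0.2,-0.04,0.01,0,0.24,-0.048,0.02,0,0.28,-0.056,0.03,0,0.32,-0.064,0.04,0,0.35,-0.07,0.05,0,0.375,-0.075,0.06,0,0.387,-0.0775,0.065,0,0.387,-0.0775,0.065,0,0.387,-0.0775,0.065,0,0.387,-0.0775,0.065,0]
  gripper: 0.0854

```text
time_s: 3.1
eef_pos: [0.5559, -0.2973, 0.1344]
tcp_rot: [3.141, -0.0, 0.419]
force: [0.4, 0.9, 0.8]
grip_width: 1.002
finger_force: 0.0
```

Run:
```python
from h import *
st=status.state();print(st["eef_pos"],st["tcp_rot"],st["joints"],st["force"])
s=eyes.read_camera("side");t=eyes.read_camera("top")
b=cv2.resize(s["color"][180:310,195:340],None,fx=3,fy=3,interpolation=2);a=cv2.resize(t["color"][120:250,270:385],None,fx=3,fy=3,interpolation=2)
cv2.imwrite("pics/e.png",np.hstack([a,b])[:,:,::-1])
```

```text
[ 0.55586827 -0.29728086  0.13436172] [ 3.14069536e+00 -5.21054252e-05  4.19446987e-01] [-6.78876283e-01  3.60748539e-01  1.51822830e+00 -3.79946100e-04
  1.26179314e+00  4.72588476e-01] [0.44925616 0.87010031 0.81618738]
```

View pics/e.png

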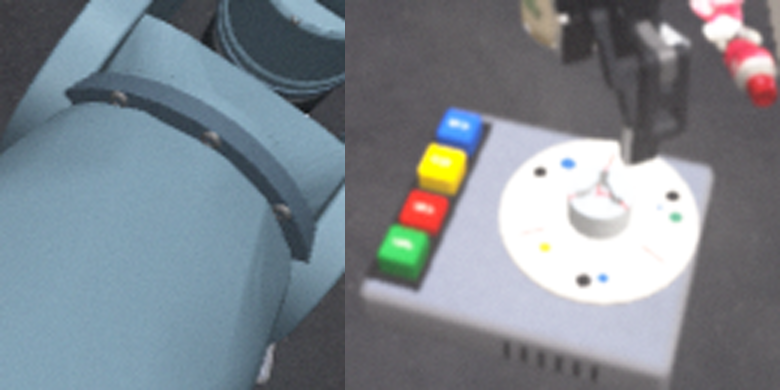

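The arm hides the turntable from the top camera. The side view shows a fingertip at about pixel (289,232). I'll compare that with where the tips should project.

Run:
```python
from h import *
c=np.load("cams.npz");S=dict(camera_matrix=c["sK"],world_to_cam=c["sW"])
p=np.array([.5559,-.2973,.1344]);y=np.array([np.sin(.4194),-np.cos(.4194),0])
for k in(.0427,-.0427): print(proj(p+k*y+[0,0,.013],S))
print("hub top c",proj(np.array([.5565,-.2965,.098]),S))
```

```text
[289.80465645 242.72564686]
[271.53995981 211.22021461]
hub top c [279.44957623 242.3326123 ]
```

Run:
```python
from h import *
s=eyes.read_camera("side")
b=cv2.resize(s["color"][175:275,230:330],None,fx=6,fy=6,interpolation=2)
cv2.imwrite("pics/f.png",b[:,:,::-1])
```

```text
(no output)
```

View pics/f.png

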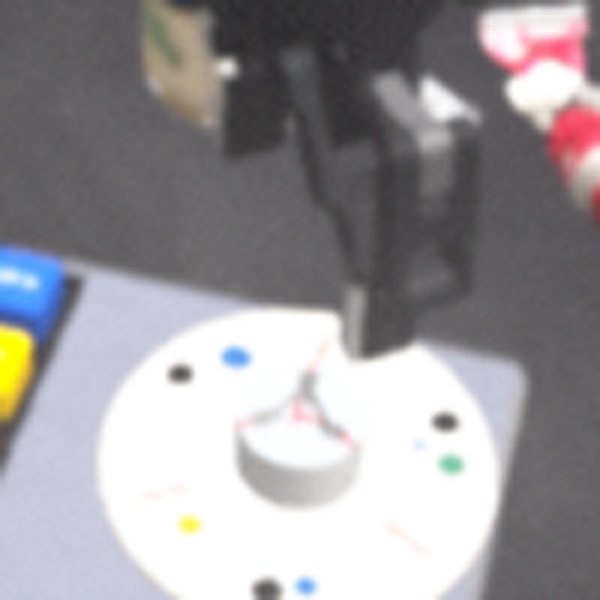

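Picture f: the near fingertip is at full-image pixel (293,233.5), the far tip at about (269,201), and the shaft top at (280.5,243). The tips sit higher than I predicted, so I'll solve for their height.

Run:
```python
from h import *
c=np.load("cams.npz");S=dict(camera_matrix=c["sK"],world_to_cam=c["sW"])
p=np.array([.5559,-.2973,0]);y=np.array([np.sin(.4194),-np.cos(.4194),0])
for z in(.14,.15,.16,.17,.18): print(z,[proj(p+k*y+[0,0,z],S).round(1) for k in(.057,.0427,-.0427,-.057)])
print("shaft top",proj(np.array([.5565,-.2965,.093]),S))
```

```text
0.14 [array([292.9, 251.1]), array([289.5, 245.3]), array([271.4, 213.8]), array([268.7, 209. ])]
0.15 [array([293.3, 247.7]), array([289.9, 241.8]), array([271.6, 210.3]), array([268.8, 205.6])]
0.16 [array([293.7, 244.2]), array([290.3, 238.3]), array([271.7, 206.8]), array([268.9, 202. ])]
0.17 [array([294.1, 240.6]), array([290.6, 234.7]), array([271.9, 203.2]), array([269. , 198.4])]
0.18 [array([294.5, 236.9]), array([291., 231.]), array([272. , 199.5]), array([269.2, 194.8])]
shaft top [279.34078846 243.90164971]
```

Emit:
carry_out:
  moves: [0,0,0.01,0,0,0,0.02,0,0,0,0.03,0,0,0,0.04,0,0,0,0.045,0,0,0,0.045,0,0,0,0.045,0]

```text
time_s: 3.95
eef_pos: [0.5566, -0.296, 0.0887]
tcp_rot: [-3.142, -0.0, 0.421]
force: [0.3, 0.2, 0.9]
grip_width: 1.004
finger_force: 0.0
```

Run:
```python
from h import *
s=eyes.read_camera("side")
b=cv2.resize(s["color"][175:275,230:330],None,fx=6,fy=6,interpolation=2)
cv2.imwrite("pics/g.png",b[:,:,::-1])
```

```text
(no output)
```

View pics/g.png

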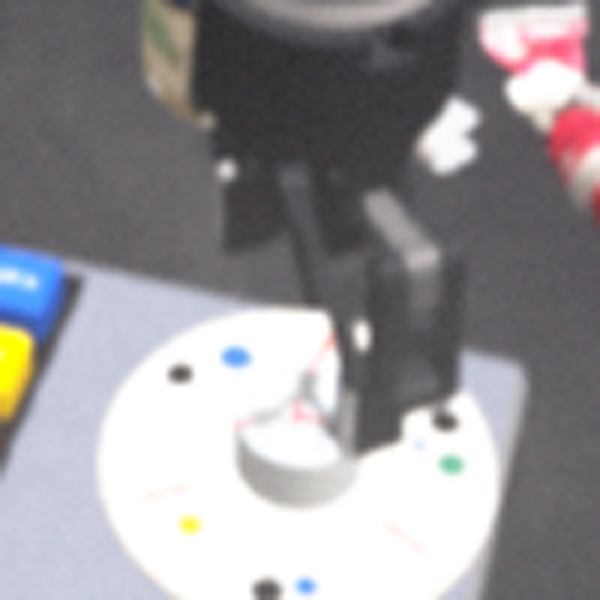

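Emit:
carry_out:
  moves: [0,0,0.008,0,0,0,0.015,0,0,0,0.018,0,0,0,0.018,0,0,0,0.018,0]
  gripper: 0.058

```text
time_s: 4.5
eef_pos: [0.5564, -0.296, 0.0706]
tcp_rot: [-3.141, 0.0, 0.421]
force: [0.0, 0.1, -0.8]
grip_width: 0.683
finger_force: 0.0
```

Run:
```python
from h import *
print(status.state()["force"],status.state()["grip_width"])
s=eyes.read_camera("side")
b=cv2.resize(s["color"][195:285,240:330],None,fx=6,fy=6,interpolation=2)
cv2.imwrite("pics/i.png",b[:,:,::-1])
c=np.load("cams.npz");S=dict(camera_matrix=c["sK"],world_to_cam=c["sW"])
p=np.array([.5566,-.296,0]);y=np.array([np.sin(.42),-np.cos(.42),0])
for z in(.07,.08,.09,.1): print(z,[((proj(p+k*y+[0,0,z],S)-[240,195])*6).round() for k in(.029,.043)])
```

```text
[ 0.00326269  0.08131986 -0.84779826] 0.6827550986089495
0.07 [array([269., 400.]), array([286., 432.])]
0.08 [array([270., 382.]), array([288., 414.])]
0.09 [array([272., 363.]), array([290., 396.])]
0.1 [array([274., 345.]), array([292., 378.])]
```

View pics/i.png

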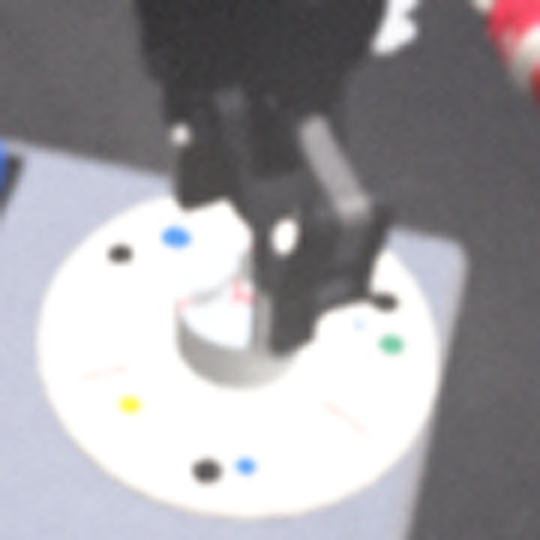

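Picture i: the pad's lower edge is at (262,348), beside the hub and clear of the platter. I'll go a little lower and close.

Emit:
carry_out:
  moves: [0,0,0.003,0,0,0,0.005,0,0,0,0.005,0,0,0,0.005,0,0,0,0.005,0,0,0,0.005,0]
  gripper: 0.04

```text
time_s: 5.15
eef_pos: [0.5566, -0.2961, 0.0658]
tcp_rot: [3.141, -0.0, 0.421]
force: [0.3, -0.7, -0.0]
grip_width: 0.473
finger_force: 0.0
```

The fingers closed to 40 mm with no contact, so the tips are still above the hub. I'll reopen, feel downward and retry.

Emit:
carry_out:
  moves: [0,0,0,0,0,0,0,0,0,0,0,0,0,0,0,0,0,0,0.002,0,0,0,0.004,0,0,0,0.005,0,0,0,0.005,0]
  gripper: 0.06

```text
time_s: 5.95
eef_pos: [0.5563, -0.2959, 0.0603]
tcp_rot: [-3.141, 0.0, 0.421]
force: [-0.4, 0.1, -0.1]
grip_width: 0.702
finger_force: 0.0
```

Emit:
carry_out:
  moves: [0,0,0.002,0,0,0,0.004,0,0,0,0.005,0,0,0,0.005,0]

```text
time_s: 6.35
eef_pos: [0.5563, -0.2959, 0.0554]
tcp_rot: [-3.141, 0.0, 0.421]
force: [0.0, -0.2, -0.1]
grip_width: 0.701
finger_force: 0.0
```

Emit:
carry_out:
  moves: [0,0,0,0,0,0,0,0,0,0,0,0,0,0,0,0,0,0,0,0]
  gripper: 0.04

```text
time_s: 6.85
eef_pos: [0.5567, -0.2962, 0.0561]
tcp_rot: [3.141, -0.0, 0.421]
force: [-0.6, -0.1, 3.7]
grip_width: 0.5
finger_force: 60.9
```

Gripped, with 61 N on the pads. Turning +26° about world z, which is -0.45 about the tool z.

Emit:
carry_out:
  moves: [0,0,0,-0.08,0,0,0,-0.16,0,0,0,-0.24,0,0,0,-0.32,0,0,0,-0.39,0,0,0,-0.45,0,0,0,-0.45,0,0,0,-0.45,0,0,0,-0.45,0,0,0,-0.45]

```text
time_s: 7.85
eef_pos: [0.5564, -0.2959, 0.0554]
tcp_rot: [-3.141, -0.0, 0.87]
force: [0.3, -0.1, -3.1]
grip_width: 0.499
finger_force: 61.1
```

Emit:
carry_out:
  moves: [0,0,0,0,0,0,0,0,0,0,0,0,0,0,0,0,0,0,0,0,0,0,-0.02,0,0,0,-0.05,0,0,0,-0.08,0,0,0,-0.11,0,0,0,-0.12,0,0,0,-0.12,0]
  gripper: 0.07

```text
time_s: 8.95
eef_pos: [0.5574, -0.2968, 0.1775]
tcp_rot: [3.138, -0.0, 0.871]
force: [0.1, 0.0, -0.5]
grip_width: 0.821
finger_force: 0.0
```

Run:
```python
from h import *
s=eyes.read_camera("side")
b=cv2.resize(s["color"][205:305,200:325],None,fx=6,fy=6,interpolation=2)
cv2.imwrite("pics/j.png",b[:,:,::-1])
```

```text
(no output)
```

View pics/j.png

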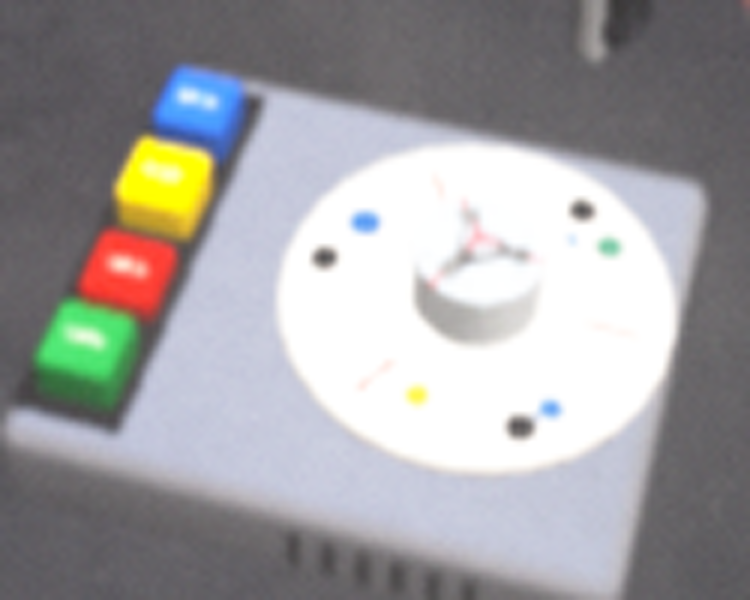

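Picture j: the platter's outline moved about 15 px (2.5 raw px) down on both its near and far edges, and the red shaft lines run into the keyways. I'll check the drop and level numerically.

Run:
```python
from h import *
s=eyes.read_camera("side")
m=eyes.masks_of("platter",s)[0]["region"];v,u=np.nonzero(m);h=cv2.convexHull(np.c_[u,v].astype(np.int32));e=cv2.fitEllipse(h);print("now",e,"before (279.25,254.33)(53.8,65.2)94.1")
th=np.linspace(0,2*np.pi,72)
for z in(.070,.061):
    q=np.array([proj(np.array([.5565+.068*np.cos(a),-.2965+.068*np.sin(a),z]),s) for a in th]).astype(np.float32);print(z,cv2.fitEllipse(q))
g=lambda x,y,z:ray(200+(x+.5)/6-.5,205+(y+.5)/6-.5,z,s)[:2]
for a in((443,193,436,178),(392,363,362,387),(590,327,633,333)):
    d=g(a[2],a[3],.061)-g(a[0],a[1],.061);print("mark",np.degrees(np.arctan2(d[1],d[0]))%120," want 105.7")
for l in["key_red_top","key_green_top"]:print(l,[d["xyz"] for d in eyes.look_for(l,s)[:1]])
st=status.state();print(st["eef_pos"],st["tcp_rot"],st["time_s"],st["joints"])
p=np.array([.4245,-.3205])-st["eef_pos"][:2];w=st["tcp_rot"][2];print("to green, tool xy",p@[np.cos(w),np.sin(w)],p@[np.sin(w),-np.cos(w)])
```

```text
now ((278.90576171875, 256.9092102050781), (53.748172760009766, 65.19883728027344), 95.56015014648438) before (279.25,254.33)(53.8,65.2)94.1
0.07 ((278.9648132324219, 252.79222106933594), (53.284767150878906, 66.29124450683594), 96.16093444824219)
0.061 ((278.777099609375, 255.4415283203125), (53.20094680786133, 65.73402404785156), 96.31437683105469)
mark 110.95696955664437  want 105.7
mark 106.07858546014788  want 105.7
mark 113.08932386660206  want 105.7
key_red_top [[0.445, -0.253, 0.0633]]
key_green_top [[0.4236, -0.327, 0.0616]]
[ 0.55549607 -0.29528143  0.17342003] [-3.13799176e+00  5.73901220e-05  8.70718361e-01] 9.2 [-6.76956622e-01  3.23318133e-01  1.48462266e+00  2.65975046e-05
  1.33725312e+00  2.31152454e-02]
to green, tool xy -0.10368475269424991 -0.08393699155755259
```

The platter centre dropped 2.58 px against 2.65 px expected for 9 mm, and the ellipse shape is unchanged, so it is down and level. Next is the green key, with the fingers shut.

Emit:
carry_out:
  moves: [-0.026,-0.021,0,0,-0.052,-0.042,0,0,-0.078,-0.063,0,0,-0.103,-0.083,0,0,-0.104,-0.084,0.03,0,-0.104,-0.084,0.06,0,-0.104,-0.084,0.08,0,-0.104,-0.084,0.09,0,-0.104,-0.084,0.09,0,-0.104,-0.084,0.09,0,-0.104,-0.084,0.09,0,-0.104,-0.084,0.09,0]
  gripper: 0

```text
time_s: 10.4
eef_pos: [0.4259, -0.3221, 0.0869]
tcp_rot: [3.139, 0.0, 0.871]
force: [-0.2, -0.6, 0.9]
grip_width: -0.001
finger_force: 0.0
```

Run:
```python
from h import *
print(status.state()["eef_pos"])
s=eyes.read_camera("side")
b=cv2.resize(s["color"][190:290,190:290],None,fx=6,fy=6,interpolation=2)
cv2.imwrite("pics/k.png",b[:,:,::-1])
p=status.state()["eef_pos"]
for z in(.085,.095,.105,.115):print(z,((proj(np.array([p[0],p[1],z]),s)-190)*6).round())
print("green",((proj(np.array([.424,-.3205,.063]),s)-190)*6).round())
```

```text
[ 0.42592411 -0.32210023  0.08685827]
0.085 [141. 384.]
0.095 [139. 365.]
0.105 [136. 346.]
0.115 [133. 327.]
green [142. 420.]
```

View pics/k.png

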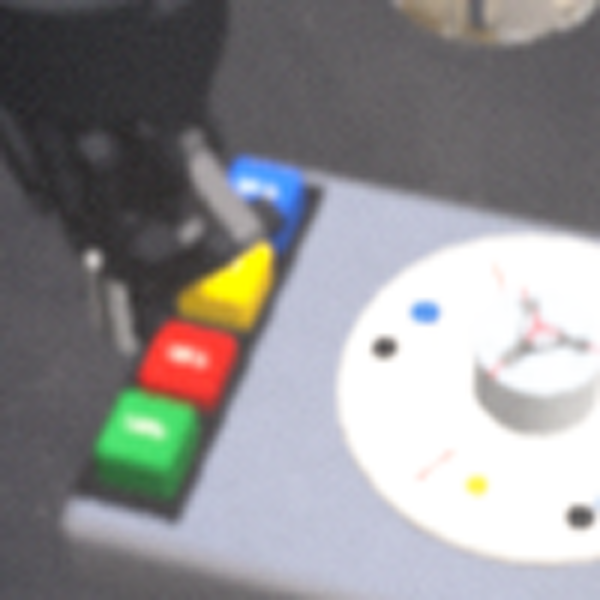

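Picture k (last allowed): the shut tips are at about (133,345) above the green key at (148,430), and x lines up. The tip height is about 0.106 m, so contact should come at TCP z of about 0.044.

Emit:
carry_out:
  moves: [0,0,0.012,0,0,0,0.024,0,0,0,0.034,0,0,0,0.036,0,0,0,0.036,0]

```text
time_s: 10.95
eef_pos: [0.4248, -0.3209, 0.0487]
tcp_rot: [-3.14, -0.0, 0.871]
force: [-0.1, -0.3, 0.1]
grip_width: -0.001
finger_force: 0.0
```

Emit:
carry_out:
  moves: [0,0,0.003,0,0,0,0.006,0,0,0,0.006,0,0,0,0.006,0]

```text
time_s: 11.35
eef_pos: [0.4253, -0.3215, 0.0438]
tcp_rot: [3.141, 0.0, 0.871]
force: [-0.7, -0.4, -0.4]
grip_width: -0.001
finger_force: 0.0
```

Emit:
carry_out:
  moves: [0,0,0.002,0,0,0,0.004,0,0,0,0.004,0,0,0,0.004,0]

```text
time_s: 11.75
eef_pos: [0.4252, -0.3214, 0.0396]
tcp_rot: [-3.141, -0.0, 0.871]
force: [-0.1, 0.7, -0.5]
grip_width: 0.001
finger_force: 0.0
```

Emit:
carry_out:
  moves: [0,0,0.002,0,0,0,0.004,0,0,0,0.004,0,0,0,0.004,0]

```text
time_s: 12.15
eef_pos: [0.4252, -0.3214, 0.0356]
tcp_rot: [-3.141, -0.0, 0.871]
force: [0.3, 0.4, 0.0]
grip_width: -0.0
finger_force: 0.0
```

Emit:
carry_out:
  moves: [0,0,0.001,0,0,0,0.002,0,0,0,0.002,0,0,0,0.002,0]

```text
time_s: 12.55
eef_pos: [0.4252, -0.3214, 0.0337]
tcp_rot: [-3.141, -0.0, 0.871]
force: [-0.1, 0.6, -0.1]
grip_width: -0.003
finger_force: 0.0
```

Run:
```python
from h import *
s=eyes.read_camera("side");hsv=cv2.cvtColor(s["color"],cv2.COLOR_RGB2HSV)
for n,l,h in(("green",(50,120,60),(80,255,255)),("red",(0,150,80),(8,255,255)),("yellow",(22,150,80),(32,255,255))):
    m=cv2.inRange(hsv[190:290,190:290],l,h);v,u=np.nonzero(m);print(n,len(u),u.mean()+190,v.mean()+190,u.min()+190,u.max()+190,v.min()+190,v.max()+190)
g=hsv[225:275,195:230].astype(int);m=(g[...,0]>45)&(g[...,0]<85)&(g[...,1]>100)
dk=g[...,2]<55
for r in range(0,50,2):print(r+225,"".join("G" if m[r,c] else "#" if dk[r,c] else "." for c in range(35)))
```

```text
green 129 214.29457364341084 265.5736434108527 206 222 258 271<stdin>:4: RuntimeWarning: Mean of empty slice.
  ret = ret.dtype.type(ret / rcount)
Traceback (most recent call last):
ValueError: zero-size array to reduction operation minimum which has no identity
```

The tips haven't reached the key yet. I'll keep going down until I feel force.

Emit:
carry_out:
  moves: [0,0,0.002,0,0,0,0.004,0,0,0,0.004,0,0,0,0.004,0]

```text
time_s: 13.0
eef_pos: [0.4253, -0.3215, 0.0297]
tcp_rot: [3.141, 0.0, 0.871]
force: [0.6, -0.4, 1.0]
grip_width: 0.001
finger_force: 0.4
```

Emit:
carry_out:
  moves: [0,0,0.002,0,0,0,0.004,0,0,0,0.004,0,0,0,0.004,0]

```text
time_s: 13.4
eef_pos: [0.4252, -0.3214, 0.0255]
tcp_rot: [-3.141, -0.0, 0.871]
force: [0.3, -0.2, 1.2]
grip_width: 0.002
finger_force: 0.3
```

```bash
cat > gr.py <<'E'
from h import *
s=eyes.read_camera("side");g=cv2.cvtColor(s["color"],cv2.COLOR_RGB2HSV)[225:280,195:235].astype(int)
H,S,V=g[...,0],g[...,1],g[...,2]
for r in range(0,55,2):print(r+225,"".join("G" if S[r,c]>110 and 45<H[r,c]<85 else "R" if S[r,c]>150 and (H[r,c]<10 or H[r,c]>170) else "Y" if S[r,c]>150 and 18<H[r,c]<35 else "#" if V[r,c]<60 else "." for c in range(40)))
E
python3 gr.py
```

```text
225 ##################.##..#................
227 ###################..#..................
229 ##################.#.#..........YY......
231 #####################..........YYYYYYYYY
233 #################.###..............YYYYY
235 #..##########....####.............YYYYYY
237 ##..#######.......####...........YYYYYYY
239 .###########.......#####.........YYYYYY.
241 ..#######..###..#########.........YYYY..
243 ....#####..#####.#########..............
245 ...........############.#...............
247 .........########.......................
249 ...........######.......................
251 ...............##.#.....................
253 ................###.....................
255 .................####...#.#.#...........
257 ....................#####...............
259 ....................#...#...............
261 ..........................GG............
263 ............GG..........GGGG............
265 ...........GGGGG.....GGGGGG.............
267 ...........GGGGGGG.GGGGGGG..............
269 ............GGGGGGGGGGGGG...............
271 ...................GGGGG................
273 ........................................
275 ........................................
277 ........................................
279 ........................................
```

Contact, at about 1 N. Continuing to the bottom stop.

Emit:
carry_out:
  moves: [0,0,0.002,0,0,0,0.003,0,0,0,0.003,0,0,0,0.003,0]

```text
time_s: 13.85
eef_pos: [0.4252, -0.3214, 0.0226]
tcp_rot: [-3.141, -0.0, 0.871]
force: [0.4, -0.3, 0.5]
grip_width: 0.0
finger_force: 0.1
```

Emit:
carry_out:
  moves: [0,0,0.001,0,0,0,0.002,0,0,0,0.002,0,0,0,0.002,0]

```text
time_s: 14.25
eef_pos: [0.4252, -0.3214, 0.0207]
tcp_rot: [-3.141, -0.0, 0.871]
force: [0.3, 0.4, 1.1]
grip_width: 0.002
finger_force: 0.6
```

Emit:
carry_out:
  moves: [0,0,0.001,0,0,0,0.002,0,0,0,0.002,0,0,0,0.002,0]

```text
time_s: 14.65
eef_pos: [0.4253, -0.3215, 0.0193]
tcp_rot: [-3.142, 0.0, 0.871]
force: [-1.6, 2.2, 7.3]
grip_width: -0.001
finger_force: 3.7
```

Emit:
carry_out:
  moves: [0,0,0.001,0,0,0,0.0015,0,0,0,0.0015,0,0,0,0.0015,0]

```text
time_s: 15.05
eef_pos: [0.4253, -0.3216, 0.0189]
tcp_rot: [-3.141, 0.0, 0.871]
force: [-5.2, 4.6, 18.0]
grip_width: 0.003
finger_force: 8.9
```

Bottom stop reached at 18 N. Retreating upward, then checking.

Emit:
carry_out:
  moves: [0,0,-0.01,0,0,0,-0.03,0,0,0,-0.06,0,0,0,-0.09,0,0,0,-0.12,0,-0.04,0,-0.14,0,-0.08,0,-0.15,0,-0.1,0,-0.15,0,-0.1,0,-0.15,0,-0.1,0,-0.15,0]

```text
time_s: 16.05
eef_pos: [0.3606, -0.3977, 0.1669]
tcp_rot: [-3.141, -0.001, 0.87]
force: [0.2, 0.0, 0.5]
grip_width: -0.004
finger_force: 0.0
```

Run:
```python
from h import *
s=eyes.read_camera("side");hsv=cv2.cvtColor(s["color"],cv2.COLOR_RGB2HSV)
old=cv2.cvtColor(cv2.imread("pics/b.png"),cv2.COLOR_BGR2HSV)
for n,l,h in(("green",(50,120,60),(80,255,255)),("red",(0,150,80),(8,255,255)),("yellow",(22,150,80),(32,255,255)),("blue",(100,150,80),(125,255,255))):
  for im in(old,hsv):
    m=cv2.inRange(im[210:280,200:245],l,h);v,u=np.nonzero(m);print(n,len(u),(u.mean()+200).round(2),(v.mean()+210).round(2),v.min()+210,v.max()+210)
m=eyes.masks_of("platter",s)[0]["region"];v,u=np.nonzero(m);print(cv2.fitEllipse(cv2.convexHull(np.c_[u,v].astype(np.int32))))
print(status.state()["eef_pos"],status.state()["time_s"])
```

```text
green 182 213.91 263.23 255 271
green 153 214.24 264.31 257 271
red 149 220.96 250.03 243 257
red 173 220.68 249.49 241 257
yellow 184 226.79 236.04 228 243
yellow 165 227.03 235.47 228 243
blue 107 232.91 223.15 217 229
blue 107 232.81 223.22 217 229
((278.96954345703125, 256.9917297363281), (53.89942169189453, 65.60415649414062), 96.69686126708984)
[ 0.36119792 -0.39692313  0.16670194] 16.15
```

```bash
python3 -c "
from rig import order;print(order.sign_off())"
```

```text
the job is handed in; nothing more can be done
None
```

The job is handed in: the platter is fully down and level, then green was pressed and stayed latched and red popped up; yellow, blue and the other things on the table were not touched (about 16 s of the 45 s used).

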